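Close up the trimming station before brushing down

ROBOT

A 6-joint arm with a two-finger parallel gripper is mounted at the origin on a cart in front of the work surface, level with it; the furniture and walls round the work are solid. World frame = base frame: x ahead of the robot, y to its left, z up, the work surface at z = 0. Lengths are in m, angles in rad, forces in N, time in s.
With the tool pointing down it reaches from about 0.375 to 0.9 m from the base axis. Payload 3.1 kg.
Tool frame: the origin (TCP) lies on the front face of the gripper's body, between the roots of the fingers; the fingertips stand 70 mm ahead of it and the grasp point (between the pads) lies 51 mm ahead of it; z points along the fingers, y is the line along which they close (so a half turn about z gives the same grasp; the last joint's range is limited). The gripper opens to 87 mm and grips with 3 to 60 N. Pads are 19 mm wide; open, the fingers measure 117 mm over their backs; the gripper's body (75 mm by 190 mm) begins 51 mm behind the grasp point.
Start: joints at [-1.335, 0.527, 1.433, -0, 1.181, -0.178], TCP at [0.251, -0.572, 0.292] pointing down, gripper open.
Joint ranges: [-3.08, 3.08], [-0.75, 2.2], [0.22, 2.44], [-1.43, 4.57], [0, 2.65], [-2.85, 2.85]. Speed limits (rad/s): [2.79, 2.79, 3.14, 3.14, 3.14, 3.14].

INTERFACE

Orientations are given as a unit quaternion [x, y, z, w].
In Python, from rig import robot, cams, ticket gives the robot as it stands. The module is installed in compiled form; this text tells all that it offers.
- The arm moves only by the shell command python3 -m crank 'ROWS' [FORCE]. ROWS is JSON, a list of rows, each a list of 7 numbers: the shift along the tool's x, y, z in cm, then the turn, a rotation vector about the tool's x, y, z in rad, then the closure, from 0 (fully open) to 1 (shut). A call has 1 to 5 rows; each row shifts and turns the commanded pose from where the row before left it, along the tool's axes as they then stand; what a row does not reach is not made up. A row lasts 1/8 s, in which the tool goes at most 62.5 mm and 10.7 degrees, less where a joint would pass 70% of its speed; a pose out of reach is approached as far as the arm can. A call is refused whole if a number of a shift passes 6.25 or a number of a turn 0.188, either way. A call with a gripper value outside its range is refused whole. The fingers move at their own pace and stop on an object; FORCE is the grip in N (left out, the last holds). Time passes only in rows, so rows that do not move let the fingers close. It gives the time, the measured TCP pose, the force, the opening and the grip force at its end, in the units of the state.
- robot.get_obs(): the state, without advancing time (a new reading comes with each control period).
- cams.camera(name): name is "scene" or "top" or "wrist"; returns the picture (480x640x3 uint8, red, green, blue); there is no depth.
- cams.camera_info(name): a dict with "intrinsics" (3x3 intrinsics, pixels), "pose" (4x4, takes a point from camera to world coordinates). Camera axes: x right, y down, z forward; pixel columns grow to the right and rows downward; lengths in m; the calibration is good to about 2 mm. The wrist camera is an equidistant fisheye: a pixel r from the principal point sees the ray r / f radians off the axis. A picture is of the moment at which its call begins: read the wrist's pose just before it. camera_info takes no time and is no camera call; for the wrist camera it gives the pose at the moment of the call.
- ticket.hand_in(): hands the job in; it is judged then, once.
The state is a dict: "time": time; "q": joint angles; "joint_velocities": joint speeds; "joint_torque": joint torques, N m; "position": TCP position; "tool_rot": TCP orientation; "ft_force": force on the tool from outside, world axes, zero at the start; "moment": the same for the moment, N m; "grip_width": finger opening in m; "grip_force": force on a finger pad.
Only numpy, scipy, OpenCV 4.12 (cv2) and the standard library are available. Lean on these libraries where they do the work, as an engineer would, in place of code of your own. Each camera call takes 0.05 s, during which the arm holds its last target. There are 200 camera calls.

TASK

The bench is about to be brushed down. With the fingertips only, push the lid of the blue box next to the trimming jig fully shut (leave the other blue box, farther from the jig, open), and swing the jig's hold-down frame over the cover and press down on its black ball knob so that the frame is fully down. Do not grip or lift anything, and leave the cover and the things on the bench where they are.

Things in the scene. Friction and masses are not known exactly. Their poses are not given: they have to be found in the camera images.
- cot_box: Blue plastic box with hinged lid, the one next to the jig (on the jig's right as the robot sees it); fixed to the bench. 114 (x) x 149 (y) x 56 mm high when shut. Origin: middle of the underside; x points from the front lip to the hinge at the back, z up. Walls 2 mm, rim 52 mm up; small orange and white finger cots stand inside, below the rim. The two boxes are alike.
- cot_box_lid (a joint): Lid of the box next to the jig (rad): 0 = shut; 1.57 = upright; grows as it opens, up and back, to a stop at 2.0. Panel 2 mm thick, 148 mm wide, free edge 103 mm from the hinge, with a 9 mm lip bent inward there and a 34 x 8 mm tab in front. Hinge friction 0.03 N m: past upright it may stay part-way or fall; it can be followed down and pressed flat with a few N.
- cot_box_hinge (a point): Middle of that box's lid hinge: on the hinge axis (parallel to the box's y), 54 mm behind the box's origin and 53 mm up. Same axes as the box; does not move with the lid.
- cot_box_lid_lip (a point): Middle of the free edge of that box's lid, on its outer face, 103 mm from the hinge axis; moves with the lid. The outer face is the side turned away from the robot when the lid is up, and the top when shut.
- spare_box: Blue plastic box with hinged lid, the one farther from the jig, to be left open; fixed to the bench. 114 (x) x 149 (y) x 56 mm high when shut. Origin: middle of the underside; x points from the front lip to the hinge at the back, z up. Walls 2 mm, rim 52 mm up; small orange and white finger cots stand inside, below the rim. The two boxes are alike.
- spare_box_lid (a joint): Lid of the farther box (rad), measured as for the box next to the jig; it starts open at about 1.6 to 2.0 and shall stay open.
- spare_box_lid_lip (a point): Middle of the free edge of the farther box's lid, on its outer face; moves with the lid.
- trim_jig: White trimming jig fixed to the bench: base plate 145 (x) x 200 (y) mm, its top 18 mm up, a nest in the middle holding a brown cover, two hinge posts 76 mm high at the back, two pins 58 mm high in front, a stop screw on the -y side. 182 x 216 x 99 mm, frame down. Origin: under the middle at bench height; x points from the front (knob side) to the hinge at the back, z up.
- trim_jig_frame (a joint): Hold-down frame of the jig (rad): 0 = fully down, level over the cover; 1.57 = upright; grows as it swings up and back to a stop at 1.83. Open rectangle of bars: side arms at y = -55 and +70 mm of the jig, about 10 x 13 mm, a front crossbar, and a second crossbar 51 mm from the hinge. Hinge friction 0.12 N m: past upright it falls or must be followed down; the stop at 0 is hard.
- jig_hinge (a point): Middle of the frame's hinge: on the hinge axis (parallel to the jig's y), 74 mm behind the jig's origin, 8 mm to its +y side, 68 mm up. Same axes as the jig; does not move with the frame.
- jig_bar (a point): Middle of the frame's front crossbar, 116 mm from the hinge axis; the bar is 135 mm long, 12 x 12 mm thick; moves with the frame. At joint 0 it lies 69 mm up with its top at 75 mm.
- jig_knob (a point): Centre of the black ball knob, 26 mm diameter, on a 6 mm rod standing out from the front crossbar, 153 mm from the hinge axis; moves with the frame. At joint 0 its centre is 69 mm up and its top 82 mm.
- cover_in_jig: Brown stepped moulded cover, 59 x 74 x 32 mm, lying loose in the jig's nest. Origin: middle of its underside.
- deburr_tool: Deburring tool with blue handle, 164 mm long, lying loose on the bench. Bystander.
- tape_roll: Roll of tape, 102 mm across, 24 mm high, lying loose. Bystander.
- snap_gauge: Light grey notched gauge block, 44 x 90 x 12 mm, lying loose. Bystander.
- flush_cutter: Flush cutter with red handles, 136 mm long, lying loose. Bystander.
- offcut_cup: Pale tapered cup, 67 mm across, 54 mm high, standing loose. Bystander.
- bench_brush: Small bench brush, 141 mm long, 36 mm high, lying loose. Bystander.

How it is judged:
By the outcome, as a careful person would: the job done as asked, in the order asked, and still so for the second after the job is handed in, with the robot touching nothing.
It also fails if it takes over 64 s, if anything falls off the work surface, if the arm or the gripper's body presses on something with over 40 N, if the wrist force passes 120 N, or if a joint passes its speed limit or range.

## Working session

There is one attempt and no reset: what is moved stays moved. The work goes in short steps, Python scripts to look and compute and a shell command to move; the robot and the scene stay as the last step left them, time stands still between calls to the robot, and variables do not carry over. Pictures are saved under pics/ and viewed, at most 10 in all, crops included, and the job is handed in when it is done.

```bash
mkdir -p pics; ls
python3 - <<'E'
from rig import robot,cams
import cv2,numpy as np
np.set_printoptions(precision=4,suppress=True)
o=robot.get_obs();print(o['time'],o['position'],o['tool_rot'],o['grip_width'])
for n in("scene","top"):
    i=cams.camera_info(n);print(n,i['intrinsics'],i['pose'])
    cv2.imwrite(f"pics/{n}0.png",cams.camera(n)[:,:,::-1])
E
```

```text
pics
0.0 [ 0.2512 -0.5717  0.2913] [ 0.9787  0.2054 -0.     -0.0011] 0.08686937958603852
scene [[587.5495   0.     321.7402]
 [  0.     587.5495 240.0807]
 [  0.       0.       1.    ]] [[ 0.4701 -0.5279  0.7073 -0.4729]
 [-0.8825 -0.2954  0.366  -0.7725]
 [ 0.0157 -0.7962 -0.6048  0.9745]
 [ 0.      0.      0.      1.    ]]
top [[520.9038   0.     318.4858]
 [  0.     520.9038 240.0599]
 [  0.       0.       1.    ]] [[ 0.025  -0.9956  0.0903  0.462 ]
 [-0.9997 -0.0252 -0.0019 -0.2305]
 [ 0.0042 -0.0902 -0.9959  1.2627]
 [ 0.      0.      0.      1.    ]]
```

View pics/scene0.png

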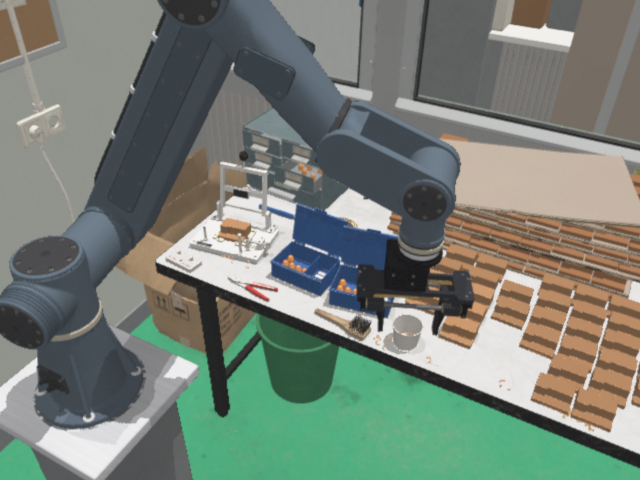

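View pics/top0.png

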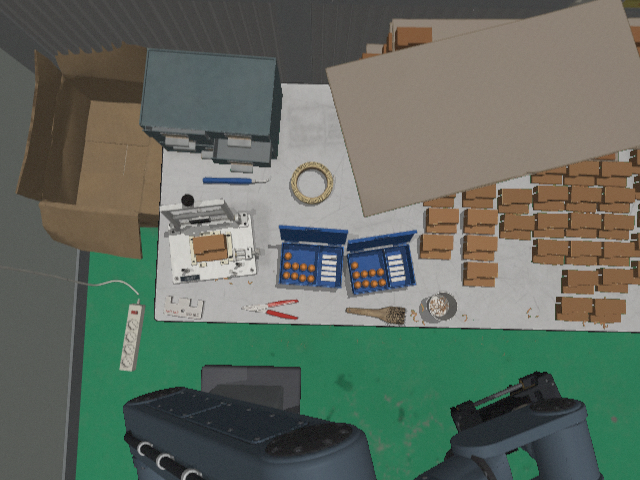

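The scene view shows the jig with its frame upright around (240,210). The near-jig box is at (305,265) and the other at (360,285). In the top view the jig is at (213,245), the target box at (310,265), the spare box at (380,270) and the knob at (187,200). Next I'll enlarge the work area.

```bash
cat > h.py <<'E'
import numpy as np,cv2
from rig import robot,cams
np.set_printoptions(precision=4,suppress=True)
def ray(n,u,v):
    i=cams.camera_info(n);K,T=np.array(i['intrinsics']),np.array(i['pose'])
    d=T[:3,:3]@np.linalg.solve(K,[u,v,1]);return T[:3,3],d
def plane(n,u,v,z):
    c,d=ray(n,u,v);return c+d*(z-c[2])/d[2]
def tri(a,b):
    (c1,d1),(c2,d2)=ray(*a),ray(*b)
    s=np.linalg.lstsq(np.c_[d1,-d2],c2-c1,rcond=None)[0]
    p,q=c1+s[0]*d1,c2+s[1]*d2
    return (p+q)/2,np.linalg.norm(p-q)
def proj(n,p):
    i=cams.camera_info(n);K,T=np.array(i['intrinsics']),np.array(i['pose'])
    x=K@(T[:3,:3].T@(np.array(p)-T[:3,3]));return x[:2]/x[2]
E
python3 - <<'E'
import cv2
a=cv2.imread('pics/top0.png')[185:305,155:425]
b=cv2.imread('pics/scene0.png')[140:330,175:405]
cv2.imwrite('pics/topc.png',cv2.resize(a,(792,352),interpolation=cv2.INTER_CUBIC))
cv2.imwrite('pics/scenec.png',cv2.resize(b,None,fx=3,fy=3,interpolation=cv2.INTER_CUBIC))
E
```

```text
(no output)
```

View pics/topc.png

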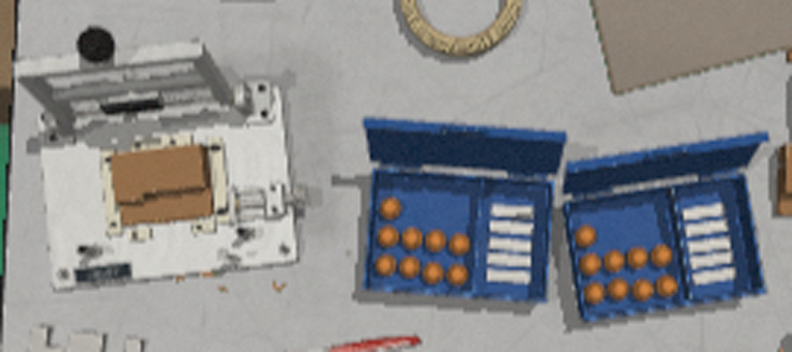

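View pics/scenec.png

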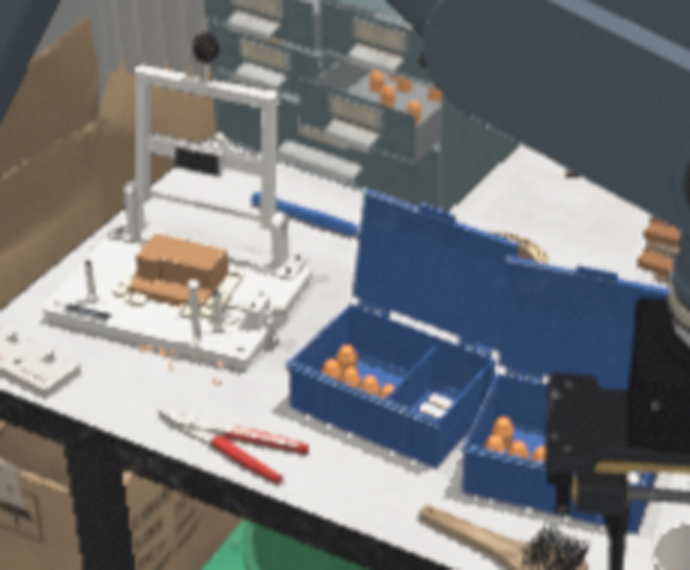

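In the crops, the target box rim corners are near topc (357,297), (547,300), (553,180) and (372,170), and the lid's top edge runs (366,119)–(566,132). The knob is at topc (96,44) and scenec (205,47).

Run:
```python
from h import *
T=lambda x,y:("top",155+x/2.9333,185+y/2.9333)
S=lambda x,y:("scene",175+x/3,140+y/3)
print("box rim");[print(plane(*T(*p),.052)) for p in((357,297),(547,300),(553,180),(372,170))]
print("box rim scene");[print(plane(*S(*p),.052)) for p in((288,365),(437,462),(355,308))]
print("spare rim");[print(plane(*T(*p),.052)) for p in((580,320),(766,291),(740,180),(566,200))]
print("lidL",tri(T(366,119),S(366,192)))
print("lidR",proj("scene",tri(T(566,132),S(520,262))[0]),tri(T(566,132),S(520,262)))
print("spareL",tri(T(565,166),S(508,258)))
print("knob",tri(T(96,44),S(205,47)))
print("barL",tri(T(18,62),S(137,70)),"barR",tri(T(205,44),S(275,98)))
print("plate");[print(plane(*T(*p),.018)) for p in((55,289),(298,264),(283,85))]
```

```text
box rim
[ 0.462  -0.1388  0.052 ]
[ 0.4634 -0.2888  0.052 ]
[ 0.5585 -0.2915  0.052 ]
[ 0.5628 -0.1475  0.052 ]
box rim scene
[ 0.4669 -0.1462  0.052 ]
[ 0.4225 -0.3091  0.052 ]
[ 0.5605 -0.1554  0.052 ]
spare rim
[ 0.4483 -0.3151  0.052 ]
[ 0.4748 -0.4616  0.052 ]
[ 0.5622 -0.4403  0.052 ]
[ 0.5428 -0.3022  0.052 ]
lidL (array([ 0.592 , -0.1489,  0.1512]), np.float64(0.0005014270340175579))
lidR [348.4384 227.3253] (array([ 0.5879, -0.2961,  0.1335]), np.float64(0.0005133800494788453))
spareL (array([ 0.5613, -0.2959,  0.154 ]), np.float64(0.002268339595017129))
knob (array([0.6311, 0.0339, 0.2198]), np.float64(7.708136073895454e-05))
barL (array([0.6216, 0.1003, 0.1826]), np.float64(0.004715584610977492)) barR (array([ 0.6381, -0.0335,  0.1846]), np.float64(0.003032636182938864))
plate
[0.4623 0.1087 0.018 ]
[ 0.4875 -0.0875  0.018 ]
[ 0.6338 -0.0699  0.018 ]
```

```bash
python3 - <<'E'
from h import *
print("tape front",plane("top",311,205,.012),"deburr",plane("top",235,181,.01))
print("drawer",tri(("top",271,163),("scene",175+437/3,140+110/3)))
print("cab top right front", tri(("top",275,140),("scene",175+443/3,140+62/3)))
E
R=python3
python3 -m crank '[[0,0,0,0,0,0.138,0.97],[0,0,0,0,0,0.138,0.97],[0,0,0,0,0,0.138,0.97],[0,0,0,0,0,0,0.97]]'
python3 -m crank '[[3.9,-3.7,0,0,0,0,0.97],[3.9,-3.7,0,0,0,0,0.97],[3.9,-3.7,0,0,0,0,0.97],[3.9,-3.7,0,0,0,0,0.97],[3.9,-3.7,0,0,0,0,0.97]]'
```

```text
tape front [ 0.6603 -0.2126  0.012 ] deburr [ 0.715  -0.0258  0.01  ]
drawer (array([ 0.7317, -0.1327,  0.1528]), np.float64(0.01651498138338421))
cab top right front (array([ 0.7681, -0.1323,  0.1843]), np.float64(0.007041730869690722))
time: 0.6
position: [0.2513, -0.572, 0.2918]
tool_rot: [1.0, 0.001, -0.0, -0.001]
ft_force: [0.1, 0.4, -0.7]
grip_width: 0.0548
grip_force: 0.0
time: 1.23
position: [0.4474, -0.3859, 0.2921]
tool_rot: [1.0, 0.001, -0.0, -0.0]
ft_force: [1.1, -0.8, -0.1]
grip_width: 0.0065
grip_force: 0.0
```

```bash
python3 -m crank '[[3.9,-3.7,0,0,0,0,0.97],[3.9,-3.7,0,0,0,0,0.97],[3.9,-3.7,0,0,0,0,0.97],[3.9,-3.7,0,0,0,0,0.97],[3.6,-3.7,0,0,0,0,0.97]]'
python3 - <<'E'
from h import *
cv2.imwrite('pics/w1.png',cams.camera("wrist")[:,:,::-1]); cv2.imwrite('pics/s1.png',cams.camera("scene")[:,:,::-1])
E
```

```text
time: 1.85
position: [0.6395, -0.2009, 0.2919]
tool_rot: [1.0, 0.001, -0.0, -0.0]
ft_force: [0.4, -1.3, -0.5]
grip_width: 0.0027
grip_force: 0.0
```

View pics/w1.png

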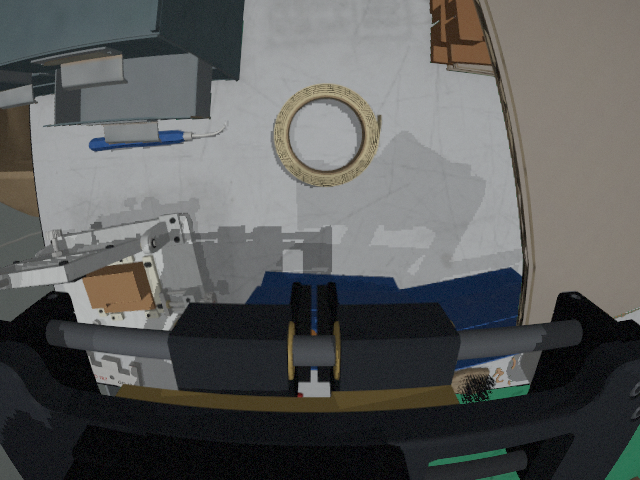

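The wrist view shows both fingers at (300–335, 285+) and the target lid's top edge from (265,272) to (395,278). The spare lid starts to the right of that. I'll check the lip's x with the fisheye model.

```bash
cat >> h.py <<'E'
def wray(u,v):
    i=cams.camera_info("wrist");K,T=np.array(i['intrinsics']),np.array(i['pose'])
    a=np.array([(u-K[0,2])/K[0,0],(v-K[1,2])/K[1,1]]);t=np.linalg.norm(a)
    d=np.r_[a/t*np.sin(t),np.cos(t)];return T[:3,3],T[:3,:3]@d
def wplane(u,v,z):
    c,d=wray(u,v);return c+d*(z-c[2])/d[2]
E
python3 - <<'E'
from h import *
for p in((265,272),(385,277),(398,290),(515,268)): print(wplane(*p,.15))
E
```

```text
[ 0.626  -0.1644  0.15  ]
[ 0.6228 -0.2475  0.15  ]
[ 0.6127 -0.2578  0.15  ]
[ 0.6284 -0.3504  0.15  ]
```

Run:
```python
from h import *
for p in((265,272),(385,277),(398,290)): print(wplane(*p,.053), wplane(*p,0))
print(wplane(245,305,.15),wplane(515,268,.053))
print(cams.camera_info("wrist")["pose"])
```

```text
[ 0.5861 -0.1509  0.053 ] [ 0.5643 -0.1435  0.    ]
[ 0.5816 -0.2682  0.053 ] [ 0.5591 -0.2796  0.    ]
[ 0.5673 -0.2828  0.053 ] [ 0.5425 -0.2964  0.    ]
[ 0.6    -0.1488  0.15  ] [ 0.5896 -0.4136  0.053 ]
[[ 0.0083 -0.9544 -0.2983  0.7228]
 [-1.     -0.0082 -0.0015 -0.1973]
 [-0.001   0.2983 -0.9545  0.3853]
 [ 0.      0.      0.      1.    ]]
```

```bash
python3 -m crank '[[0,0,3.1,0,0,0,1],[0,0,3.1,0,0,0,1],[0,0,3,0,0,0,1],[0,0,0,0,0,0,1]]'
python3 -m crank '[[-2,0,0,0,0,0,1],[-1.5,0,0,0,0,0,1],[-1.5,0,0,0,0,0,1],[-1.5,0,0,0,0,0,1],[-1.5,0,0,0,0,0,1]]'
python3 -m crank '[[-1.5,0,0.6,0,0,0,1],[-1.5,0,0.6,0,0,0,1],[0,0,0,0,0,0,1]]'
python3 - <<'E'
from h import *
cv2.imwrite('pics/s2.png',cv2.resize(cams.camera("scene")[150:330,200:440,::-1],None,fx=2,fy=2))
E
```

```text
time: 2.45
position: [0.6362, -0.202, 0.1973]
tool_rot: [1.0, 0.0, -0.003, -0.002]
ft_force: [0.4, -0.1, -0.2]
grip_width: 0.0006
grip_force: 0.0
time: 3.08
position: [0.5589, -0.2031, 0.2019]
tool_rot: [1.0, 0.0, 0.002, 0.001]
ft_force: [1.3, -0.1, -0.6]
grip_width: 0.0005
grip_force: 0.6
time: 3.45
position: [0.5272, -0.2023, 0.1887]
tool_rot: [1.0, -0.0, -0.001, -0.0]
ft_force: [1.5, -0.4, -0.4]
grip_width: 0.0004
grip_force: 0.0
```

View pics/s2.png

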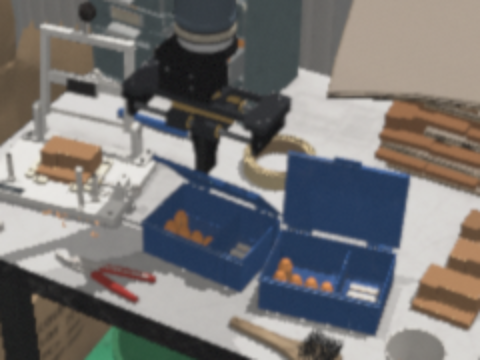

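The lid is following the finger and is about half closed, with its edge at (155,158)–(275,210). The spare lid is still upright. I'll continue the arc down.

```bash
python3 -m crank '[[-1.2,0,1.1,0,0,0,1],[-1.2,0,1.1,0,0,0,1],[-0.9,0,1.2,0,0,0,1],[-0.6,0,1.2,0,0,0,1],[0,0,0.9,0,0,0,1]]'
python3 -m crank '[[0,0,0.5,0,0,0,1],[0,0,0.2,0,0,0,1],[0,0,0,0,0,0,1]]'
```

```text
time: 4.12
position: [0.4894, -0.2024, 0.1328]
tool_rot: [1.0, -0.0, -0.0, -0.0]
ft_force: [-0.9, -0.7, -0.1]
grip_width: 0.0008
grip_force: 0.3
time: 4.5
position: [0.4896, -0.2023, 0.1262]
tool_rot: [1.0, 0.0, 0.0, 0.0]
ft_force: [-0.0, -0.3, -0.8]
grip_width: 0.0005
grip_force: 0.0
```

```bash
python3 -m crank '[[0,0,0.15,0,0,0,1],[0,0,0,0,0,0,1]]'
python3 -m crank '[[0,0,0.15,0,0,0,1],[0,0,0,0,0,0,1]]'
```

```text
time: 4.75
position: [0.4897, -0.2024, 0.1254]
tool_rot: [1.0, -0.0, 0.0, 0.0]
ft_force: [-0.7, -0.8, 3.7]
grip_width: 0.0005
grip_force: 1.8
time: 5.0
position: [0.4897, -0.2024, 0.1251]
tool_rot: [1.0, -0.0, 0.001, 0.0]
ft_force: [-2.5, 1.6, 13.9]
grip_width: 0.0005
grip_force: 7.0
```

Lid is shut with 14 N of reaction. Now I'll rise and go over behind the knob.

```bash
python3 -m crank '[[0,0,-5.1,0,0,0,1],[0,0,-5.1,0,0,0,1],[0,0,-5.1,0,0,0,1],[0,0,-5.1,0,0,0,1]]'
python3 -m crank '[[3.1,-4.03,0,0,0,0,1],[3.1,-4.03,0,0,0,0,1],[3.1,-4.03,0,0,0,0,1],[3.1,-4.03,0,0,0,0,1],[3.1,-4.03,0,0,0,0,1]]'
python3 -m crank '[[3.1,-4.03,0,0,0,0,1],[0,0,0,0,0,-0.127,1],[0,0,0,0,0,0,1]]'
python3 - <<'E'
from h import *
cv2.imwrite('pics/w3.png',cams.camera("wrist")[:,:,::-1])
a=cams.camera("top")[170:310,150:430,::-1];b=cams.camera("scene")[130:330,160:440,::-1]
cv2.imwrite('pics/ts3.png',np.vstack([cv2.resize(a,(560,280)),cv2.resize(b,(430,307))[:, :].copy() if 0 else cv2.copyMakeBorder(cv2.resize(b,(430,307)),0,0,0,130,cv2.BORDER_CONSTANT)]))
E
```

```text
time: 5.5
position: [0.4891, -0.202, 0.3289]
tool_rot: [1.0, -0.0, 0.0, 0.0]
ft_force: [0.9, -1.7, -0.4]
grip_width: 0.0007
grip_force: 0.0
time: 6.12
position: [0.6451, 0.0006, 0.3271]
tool_rot: [1.0, -0.0, -0.0, 0.0]
ft_force: [-0.1, -1.3, 0.2]
grip_width: 0.0003
grip_force: 0.0
time: 6.5
position: [0.6753, 0.0402, 0.3266]
tool_rot: [0.998, 0.063, -0.001, 0.0]
ft_force: [-0.0, -0.7, -0.1]
grip_width: 0.0003
grip_force: 0.0
```

View pics/w3.png

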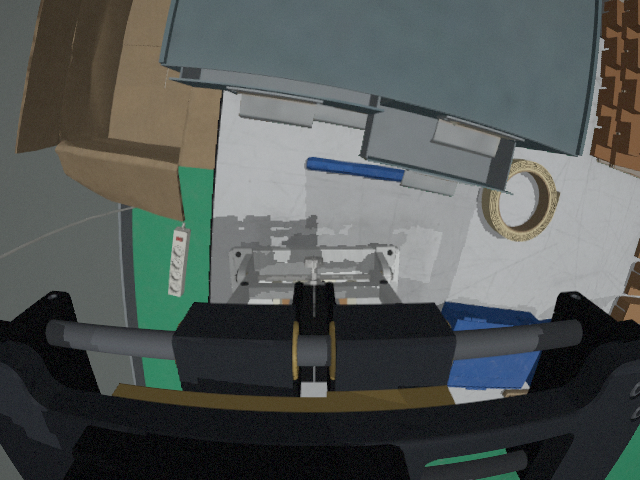

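View pics/ts3.png

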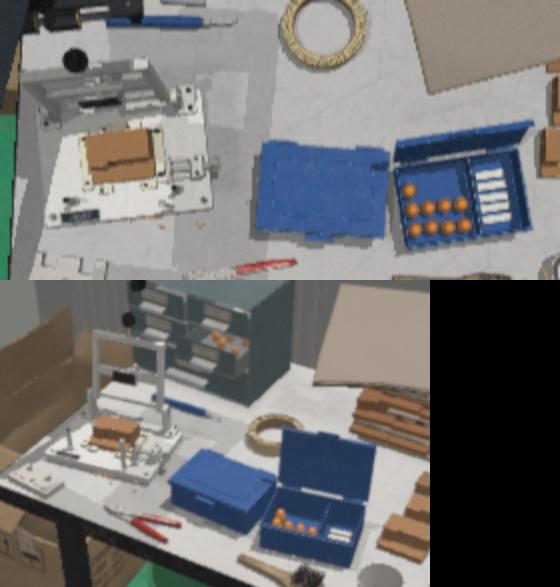

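The lid is flat shut (topc-like crop (320,190)) and the spare lid is still open. The wrist view shows the fingers centred behind the knob rod at (315,270). Next: descend, then pull the knob forward in an arc.

```bash
python3 -m crank '[[0,0,2.9,0,0,0,1],[0,0,2.8,0,0,0,1],[0,0,0,0,0,0,1]]'
python3 -m crank '[[-2.1,0,-0.2,0,0,0,1],[-2,0,-0.2,0,0,0,1],[-2,0,-0.2,0,0,0,1]]'
python3 -m crank '[[-1.5,0,0.2,0,0,0,1],[-1.5,0,0.2,0,0,0,1],[-1.5,0,0.2,0,0,0,1],[0,0,0,0,0,0,1]]'
python3 - <<'E'
from h import *
a=cams.camera("top")[170:310,150:430,::-1];b=cams.camera("scene")[130:330,160:440,::-1]
cv2.imwrite('pics/ts4.png',np.vstack([cv2.resize(a,(420,210)),cv2.resize(b,(420,300))]))
E
```

```text
time: 7.02
position: [0.6737, 0.0388, 0.2679]
tool_rot: [0.998, 0.062, -0.003, -0.0]
ft_force: [0.0, 0.5, 0.1]
grip_width: 0.0008
grip_force: 0.0
time: 7.4
position: [0.6156, 0.0312, 0.2783]
tool_rot: [0.998, 0.063, 0.002, 0.0]
ft_force: [1.9, 0.3, -1.1]
grip_width: 0.0004
grip_force: 0.5
time: 7.9
position: [0.57, 0.0257, 0.2717]
tool_rot: [0.998, 0.063, 0.001, 0.0]
ft_force: [0.7, 0.1, 0.5]
grip_width: 0.0005
grip_force: 0.0
```

View pics/ts4.png

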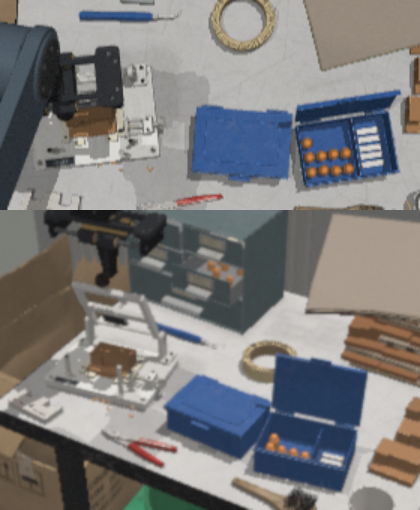

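The frame is past upright, with the crossbar at (75–155, 290–330) in the lower crop, and the finger is on the knob. I'll follow it down.

```bash
python3 -m crank '[[-1.4,0,0.6,0,0,0,1],[-1.4,0,0.6,0,0,0,1],[-1.4,0,0.7,0,0,0,1],[-1.6,0,1.5,0,0,0,1],[-1.6,0,1.6,0,0,0,1]]'
python3 -m crank '[[-1.1,0,1.9,0,0,0,1],[-1.2,0,2,0,0,0,1],[-0.4,0,1.2,0,0,0,1],[-0.3,0,1.2,0,0,0,1],[0,0,0,0,0,0,1]]'
```

```text
time: 8.62
position: [0.498, 0.0164, 0.2206]
tool_rot: [0.998, 0.063, 0.001, 0.0]
ft_force: [0.2, -0.6, -0.1]
grip_width: 0.0005
grip_force: 0.0
time: 9.25
position: [0.4674, 0.0129, 0.1567]
tool_rot: [0.998, 0.063, -0.0, -0.0]
ft_force: [0.1, 0.2, -1.4]
grip_width: 0.0003
grip_force: 0.0
```

```bash
python3 -m crank '[[0,0,0.3,0,0,0,1],[0,0,0.2,0,0,0,1],[0,0,0,0,0,0,1]]'
python3 -m crank '[[0,0,0.15,0,0,0,1],[0,0,0,0,0,0,1]]'
```

```text
time: 9.62
position: [0.4673, 0.013, 0.1524]
tool_rot: [0.998, 0.063, 0.0, 0.0]
ft_force: [-0.3, -0.6, 0.1]
grip_width: 0.0003
grip_force: 0.0
time: 9.88
position: [0.4674, 0.0129, 0.151]
tool_rot: [0.998, 0.063, 0.0, 0.0]
ft_force: [0.5, 0.0, 2.4]
grip_width: 0.0005
grip_force: 1.3
```

```bash
python3 -m crank '[[0,0,0.15,0,0,0,1],[0,0,0,0,0,0,1]]'
python3 -m crank '[[0,0,0.1,0,0,0,1],[0,0,0,0,0,0,1]]'
```

```text
time: 10.12
position: [0.4674, 0.0129, 0.1505]
tool_rot: [0.998, 0.063, 0.001, 0.0]
ft_force: [-0.6, 0.0, 13.0]
grip_width: 0.0004
grip_force: 6.3
time: 10.38
position: [0.4674, 0.0129, 0.1502]
tool_rot: [0.998, 0.063, 0.001, 0.0]
ft_force: [-3.0, -0.3, 20.6]
grip_width: 0.0004
grip_force: 9.7
```

The knob is down on a hard stop at 20 N, with the tip at about 80 mm. I'll retreat straight up and check.

```bash
python3 -m crank '[[0,0,-3,0,0,0,1],[0,0,-6,0,0,0,1],[0,0,-6,0,0,0,1],[0,0,0,0,0,0,1]]'
python3 -m crank '[[-2,5.5,0,0,0,0,1],[-2,5.5,0,0,0,0,1],[-2,5.5,0,0,0,0,1],[-2,5.5,0,0,0,0,1],[0,0,0,0,0,0,1]]'
python3 - <<'E'
from h import *
a=cams.camera("top")[170:330,150:470,::-1];b=cams.camera("scene")[150:330,170:430,::-1]
cv2.imwrite('pics/ts5.png',np.vstack([cv2.resize(a,(520,260)),cv2.resize(b,(520,336))]))
E
```

```text
time: 10.88
position: [0.4696, 0.0125, 0.3026]
tool_rot: [0.998, 0.063, 0.006, 0.002]
ft_force: [0.8, 0.2, -0.4]
grip_width: 0.0001
grip_force: 0.0
time: 11.5
position: [0.4147, -0.219, 0.2969]
tool_rot: [0.998, 0.06, -0.001, -0.0]
ft_force: [0.2, 0.3, 0.1]
grip_width: -0.0002
grip_force: 0.0
```

View pics/ts5.png

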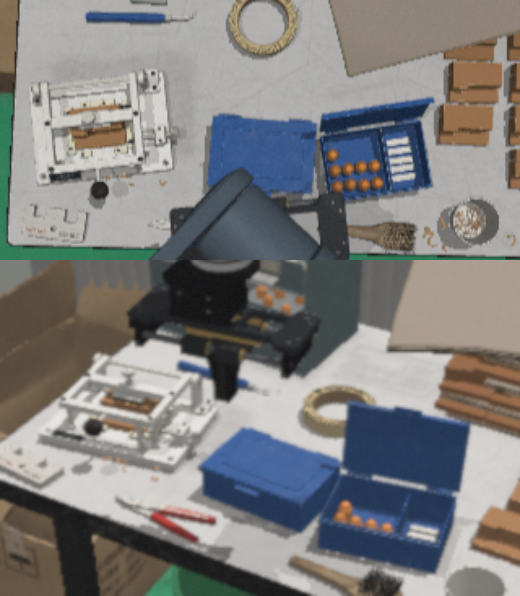

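The frame is down over the cover (knob at (99,190) top, (93,427) scene), the target lid is shut, and the spare lid is open. One quick check of the knob height before handing in.

Run:
```python
from h import *
from rig import ticket
p=tri(("top",210.9,286.9),("scene",216.5,239.5));print(p)
if abs(p[0][2]-.069)<.012: print(ticket.hand_in())
```

```text
(array([0.4569, 0.0095, 0.0697]), np.float64(0.00031988188404336834))
the job is handed in; nothing more can be done
None
```

The lid of the box next to the jig is shut and the jig's hold-down frame is fully down (knob centre measured 70 mm up, 69 expected). The other box is still open, nothing else was seen to move, and the job was handed in at about 12 s.

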